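# Open the spring-loaded cell holder

## Robot

A 6-joint arm with a two-finger parallel gripper is mounted at the origin on a cart in front of the work surface, level with it; the furniture and walls round the work are solid. World frame = base frame: x ahead of the robot, y to its left, z up, the work surface at z = 0. Lengths are in mm, angles in degrees, forces in N, time in s.
With the tool pointing down it reaches from about 300 to 850 mm from the base axis. Payload 4.2 kg.
Tool frame: the origin (TCP) lies midway between the tips of the shut fingers; the grasp point (between the pads) lies 19 mm behind it (env.grasp_offset is the distance from the TCP to the grasp point, in mm); z points along the fingers, y is the line along which they close (so a half turn about z gives the same grasp; the last joint's range is limited). The gripper opens to 91 mm and grips with 3 to 60 N. Pads are 32 mm wide; open, the fingers measure 118 mm over their backs; the gripper's body (76 mm by 178 mm) begins 60 mm behind the grasp point.
Start: joints at [75.057, 18.312, 89.639, -0, 72.044, -1.146], TCP at [137.127, 558.426, 213.976] pointing down, gripper open.
Joint ranges: [-177.97, 177.97], [-48.28, 115.42], [12.27, 149.76], [-77.06, 257.06], [2.81, 150.46], [-146.56, 146.56]. Speed limits (degrees/s): [147.25, 147.25, 180, 180, 180, 180].

## Interface

Orientations are given as [roll, pitch, yaw] about the fixed x, y, z axes, in that order (R = Rz(yaw) Ry(pitch) Rx(roll)).
In Python, from workcell import env, optics gives the robot as it stands. The module is installed in compiled form; this text tells all that it offers.
- The arm moves only by the tool send_rows, never from a script. Its argument "targets" is a list that holds one entry, the list of rows, each a list of 7 numbers: the turn, a rotation vector about the world's x, y, z scaled (see below), then the shift along the world's x, y, z scaled (see below), then the closure, from -1 (fully open) to 1 (shut). In form: [[[rx, ry, rz, x, y, z, gripper], ...]]. A call has 1 to 12 rows; each row shifts and turns the commanded pose from where the row before left it; what a row does not reach is not made up. The controller multiplies each number of a shift by 0.2 m and each number of a turn by pi/2 rad. A row lasts 1/10 s, in which the tool goes at most 50 mm and 8.59 degrees, less where a joint would pass 70% of its speed; a pose out of reach is approached as far as the arm can. A call with a number of a shift or a turn outside -1 to 1 is refused whole. A call with a gripper value outside its range is refused whole. The fingers move at their own pace and stop on an object; "grip_force" is the grip in N (left out, the last holds). Time passes only in rows, so rows that do not move let the fingers close. It gives the time, the measured TCP pose, the force, the opening and the grip force at its end, in the units of the state.
- env.state(): the state, without advancing time (a new reading comes with each control period).
- optics.grab_frame(name): name is "side" or "top" or "wrist"; returns (picture, depth): 420x560x3 uint8, red, green, blue; 420x560 float32, mm along the optical axis (not along the pixel's ray), 0 where there is no reading.
- optics.camera_info(name): a dict with "camera_matrix" (3x3 intrinsics, pixels), "R" (3x3) and "t" (3): a world point X has camera coordinates R X + t; the wrist camera has in their place "mount" (4x4, takes a point from camera to tool coordinates, whose origin is the TCP and whose axes are the flange's). Camera axes: x right, y down, z forward; pixel columns grow to the right and rows downward; lengths in mm; the calibration is good to about 2 mm. A picture is of the moment at which its call begins: read the wrist's pose just before it. camera_info takes no time and is no camera call.
- env.job_done(): hands the job in; it is judged then, once.
Trained networks look in the newest picture that a camera, given by its name, has taken for a name from the list of things; names that differ only in an ending like _2 or _b are one class to them, and where a whole thing is asked for, a point or a joint stands for the part that bears it (a point fixed in the world has none). Each returns a list of dicts, best first, with "conf" (0 to 1); they miss things now and then, are a little off and sometimes report something else, mostly with a low value. They report only what shows in the picture. A call takes as long as a camera call. They do not tell look-alikes from the thing itself.
- optics.silhouettes(camera, name): "mask" (420x560 bool, what is visible of it) and "at" ([column, row] in pixels, amid what is visible of it).
- optics.place_of(camera, name): "at" ([column, row] in pixels: a listed point, or the origin of a listed thing).
The state is a dict: "time_s": time; "qpos": joint angles; "qvel": joint speeds; "effort": joint torques, N m; "ee_pos": TCP position; "ee_rot": TCP orientation; "force": force on the tool from outside, world axes, zero at the start; "torque": the same for the moment, N m; "gripper_width": finger opening in mm; "gripper_force": force on a finger pad.
Only numpy, scipy, OpenCV 4.12 (cv2) and the standard library are available. Lean on these libraries where they do the work, as an engineer would, in place of code of your own. Each camera call takes 0.05 s, during which the arm holds its last target. There are 200 camera calls.

## Task

Unscrew the black cap from the blue spring-loaded cell holder, turning it anticlockwise and letting it climb its thread without forcing it, and keep hold of it as the thread lets go so that the spring does not throw it. Then set the cap gently down flat, mouth down, in the round steel parts dish and let go; never drop it, and leave the other things on the bench where they are.

Things in the scene. Friction and masses are not known exactly. Their poses are not given: they have to be found in the camera images.
- cell_holder: Cell holder fixed to the bench: black foot (68 mm across, 8 mm high), blue tube (45 mm across, up to 55 mm above the bench), then an aluminium threaded neck (37 mm over the thread). Origin: centre of the foot's underside; z up, the axis of tube, neck and cap. Over 18 N between cap and holder, spring included, strains the thread: keep the hand's pull, press and side force under 6 N.
- neck_top (a point): Centre of the neck's top end, 87.5 mm above the bench. Right-hand thread: turning the cap anticlockwise seen from above makes it climb a coarse cam thread unevenly, 5 to 35 mm per turn from place to place: the hand must rise with it by feel. Let go on the thread, it stays. With its underside at about 76 mm, 0.8 to 1 turn on, it frees and the spring throws it: above 72 mm do not let go.
- screw_cap: Black knurled screw cap, 50 mm outside diameter, 38 mm high, hollow, mouth down, 40 to 70 g. Origin: centre of its mouth (underside); z up, its axis. Starts screwed on, underside about 59 mm above the bench. A spring pushes it up with 3 to 7 N against the thread; play about 1.5 mm down (against the spring), 1 mm sideways. Grip the knurl across any diameter; 20 N is enough.
- cap_top (a point): Centre of the cap's flat top, 38 mm above its origin; a short yellow bar marks the top.
- cell (a joint): Height (m) of the spring-loaded orange cell inside the neck, above its lowest working position; it rises with the cap, which it pushes from inside, up to 0.027 when the cap is off. The 21 mm thick cell then stands out about 31 mm above the neck.
- parts_dish: Shallow round steel dish fixed to the bench, 120 mm across, rim 12 mm high, wall 3 mm, inner floor 4 mm above the bench (110 mm across). Origin: centre of its underside, on the bench.
- tape_roll: Bystander: roll of blue tape, 66 mm across, 19 mm high, lying on the bench. Origin: centre of its underside.
- flux_pot: Bystander: small white pot with a black lid, 44 mm across, 34 mm high; not the cap to unscrew. Origin: centre of its underside.
- solder_spool: Bystander: solder reel, 62 mm across, 32 mm high. Origin: centre of its underside.
Mind the look-alikes: they are no part of the job. Leave any turquoise look-alike of the screw_cap alone.

How it is judged:
By the outcome, as a careful person would: the job done as asked, in the order asked, and still so for the second after the job is handed in, with the robot touching nothing.
It also fails if it takes over 72 s, if anything falls off the work surface, if the arm or the gripper's body presses on something with over 40 N, if the wrist force passes 120 N, or if a joint passes its speed limit or range.

## Working session

There is one attempt and no reset: what is moved stays moved. The work goes in short steps, Python scripts to look and compute and a tool call to move; the robot and the scene stay as the last step left them, time stands still between calls to the robot, and variables do not carry over. Pictures are saved under pics/ and viewed, at most 10 in all, crops included, and the job is handed in when it is done.

Besides the shell and the picture viewer there is one more tool, called as name(argument=value, ...), one argument or row to a line, values as JSON. send_rows: Moves the arm, as the interface text tells. Its arguments: {"type":"object","properties":{"targets":{"type":"array"},"grip_force":{"type":"number"}},"required":["targets"]}

```bash
mkdir -p pics; cat > h.py <<'E'
from workcell import env, optics
import numpy as np, cv2
def back(name,u,v,z=None,depth=None):
    c=optics.camera_info(name);K=np.array(c["camera_matrix"]);R=np.array(c["R"]);t=np.array(c["t"])
    d=np.linalg.solve(K,[u,v,1.0])
    if depth is not None: return R.T@(d*depth-t)
    o=-R.T@t; w=R.T@d; return o+w*(z-o[2])/w[2]
E
python3 - <<'E'
from h import *
for n in("top","side"):
    p,d=optics.grab_frame(n); cv2.imwrite(f"pics/{n}0.png",p[:,:,::-1]); np.save(f"{n}.npy",d)
    for k,z in(("cap_top",97),("screw_cap",59),("cell_holder",0),("neck_top",87.5),("parts_dish",0),("tape_roll",0),("flux_pot",0),("solder_spool",0)):
        for r in optics.place_of(n,k)[:3]: print(n,k,round(r["conf"],2),np.round(r["at"]),np.round(back(n,*r["at"],z=z)))
print(env.state(),env.grasp_offset)
E
```

```text
top cap_top 0.91 [212. 147.] [770. 288.  97.]
top cap_top 0.69 [234. 182.] [683. 233.  97.]
top cap_top 0.54 [292. 232.] [562.  90.  97.]
top screw_cap 0.93 [280. 189.] [670. 120.  59.]
top screw_cap 0.91 [215. 150.] [771. 287.  59.]
top screw_cap 0.83 [238. 185.] [682. 227.  59.]
top cell_holder 0.64 [279. 195.] [662. 122.   0.]
top neck_top 0.7 [278. 188.] [669. 125.  88.]
top neck_top 0.64 [278. 188.] [669. 124.  88.]
top parts_dish 0.85 [244. 275.] [450. 215.   0.]
top tape_roll 0.52 [349. 198.] [654. -64.   0.]
top flux_pot 0.49 [219. 213.] [615. 283.   0.]
top solder_spool 0.76 [369. 219.] [ 597. -117.    0.]
top solder_spool 0.48 [279. 191.] [673. 123.   0.]
side cap_top 0.92 [148. 261.] [742. 339.  97.]
side cap_top 0.8 [203. 253.] [665. 286.  97.]
side cap_top 0.71 [296. 224.] [543. 156.  97.]
side screw_cap 0.9 [243. 215.] [667. 125.  59.]
side screw_cap 0.67 [292. 236.] [552. 148.  59.]
side screw_cap 0.55 [210. 269.] [655. 285.  59.]
side cell_holder 0.91 [246. 233.] [669. 114.   0.]
side parts_dish 0.8 [329. 294.] [454. 210.   0.]
side tape_roll 0.57 [285. 192.] [648. -53.   0.]
side flux_pot 0.78 [237. 295.] [611. 276.   0.]
side solder_spool 0.58 [316. 184.] [ 590. -110.    0.]
{'time_s': 0.9, 'qpos': array([ 7.50555317e+01,  1.83098114e+01,  8.96405840e+01,  4.47521001e-04,
        7.20434587e+01, -1.14546121e+00]), 'qvel': array([-0.0485421 , -0.04258445, -0.05384696, -0.04950624,  0.08475982,
       -0.04915559]), 'effort': array([-6.80786320e-05, -4.12339175e+01, -2.32228518e+01,  7.27596134e-02,
        3.75671941e-02, -1.30984171e-05]), 'ee_pos': array([137.14037336, 558.40985349, 213.98612934]), 'ee_rot': array([ 1.79993847e+02, -3.02792149e-04,  1.66200855e+02]), 'force': array([ 0.81290367, -0.48878688, -0.91373559]), 'torque': array([-0.02344038, -0.00777625,  0.02067596]), 'gripper_force': 0.0, 'gripper_width': 91.2535840323582} 18.8
```

View pics/top0.png

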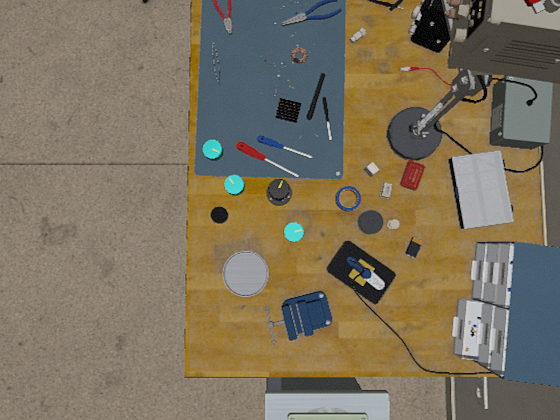

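View pics/side0.png

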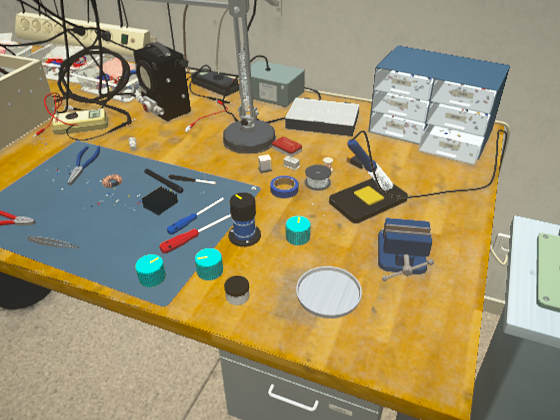

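Candidates: black cap on the blue holder, top (279,190) / side (242,212). The turquoise look-alikes are at top (212,149), (234,184) and (293,232). The flux pot is at top (219,214). The black cap fits, since it is the one on the blue tube with a yellow bar. I'll confirm it in a crop and refine its position.

```bash
python3 - <<'E'
from h import *
p=cv2.imread("pics/side0.png")[180:260,190:310]; cv2.imwrite("pics/crop.png",cv2.resize(p,(720,480),interpolation=3))
for n,box in(("top",(255,165,305,215)),("side",(215,180,275,250))):
    d=np.load(n+".npy");P=np.array([back(n,u,v,depth=d[v,u]) for v in range(box[1],box[3]) for u in range(box[0],box[2]) if d[v,u]>0])
    q=P[(P[:,2]>88)&(P[:,2]<110)]; print(n,len(q),q.mean(0),q.min(0),q.max(0))
d=np.load("top.npy");P=np.array([back("top",u,v,depth=d[v,u]) for v in range(240,310) for u in range(210,280) if d[v,u]>0])
q=P[(P[:,2]>9)&(P[:,2]<20)];print("dish",len(q),(q.min(0)+q.max(0))/2,q.min(0),q.max(0))
print(optics.camera_info("wrist"))
E
```

```text
top 338 [667.02396156 124.45742226  95.54065113] [642.01413262 100.22782033  88.61794626] [691.74193933 149.40229511 100.97164582]Traceback (most recent call last):
  File "<stdin>", line 4, in <module>
  File "h.py", line 4, in back
    c=optics.camera_info(name);K=np.array(c["camera_matrix"]);R=np.array(c["R"]);t=np.array(c["t"])
ValueError: time passes only in moves, steps and waits
```

View pics/crop.png

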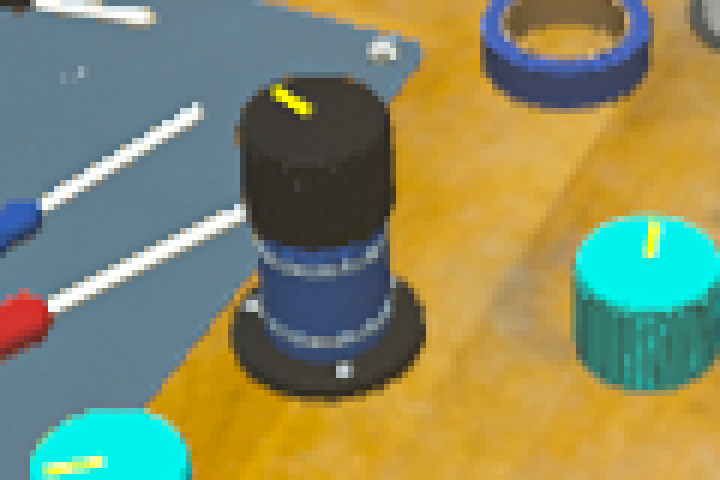

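The crop shows the black knurled cap with its yellow bar on the blue tube with the black foot, so this is the target. Moving above it.

send_rows(
  targets=[
    [[0,0,-0.032,0.1656,-0.1356,0.01,-1],[0,0,-0.032,0.1656,-0.1356,0.01,-1],[0,0,-0.032,0.1656,-0.1356,0.01,-1],[0,0,-0.032,0.1656,-0.1356,0.01,-1],[0,0,-0.032,0.1656,-0.1356,0.01,-1],[0,0,-0.032,0.1656,-0.1356,0.01,-1],[0,0,-0.032,0.1656,-0.1356,0.01,-1],[0,0,-0.032,0.1656,-0.1356,0.01,-1],[0,0,-0.032,0.1656,-0.1356,0.01,-1],[0,0,-0.032,0.1656,-0.1356,0.01,-1],[0,0,-0.032,0.1656,-0.1356,0.01,-1],[0,0,-0.032,0.1656,-0.1356,0.01,-1]],
  ],
)

```text
time_s: 2.1
ee_pos: [535.8, 231.7, 238.2]
ee_rot: [180.0, -0.0, 131.5]
force: [-0.8, 0.3, -0.5]
gripper_width: 91.6
gripper_force: 0.0
```

send_rows(
  targets=[
    [[0,0,-0.032,0.1656,-0.1356,0.01,-1],[0,0,-0.032,0.1656,-0.1356,0.01,-1],[0,0,-0.032,0.1656,-0.1356,0.01,-1],[0,0,-0.032,0.1656,-0.1356,0.01,-1],[0,0,0,0,0,0,-1],[0,0,0,0,0,0,-1]],
  ],
)

```text
time_s: 2.7
ee_pos: [667.2, 123.9, 245.2]
ee_rot: [-179.9, -0.1, 120.0]
force: [-0.4, -0.0, -0.0]
gripper_width: 90.9
gripper_force: 0.0
```

```bash
cat > h.py <<'E'
from workcell import env, optics
import numpy as np, cv2
from scipy.spatial.transform import Rotation as Ro
_c={}
def back(name,u,v,z=None,depth=None):
    if name not in _c:
        c=optics.camera_info(name);K=np.array(c["camera_matrix"])
        if name=="wrist":
            s=env.state();T=np.eye(4);T[:3,:3]=Ro.from_euler("xyz",s["ee_rot"],degrees=True).as_matrix();T[:3,3]=s["ee_pos"]
            M=T@np.array(c["mount"]);R=M[:3,:3].T;t=-R@M[:3,3]
        else: R=np.array(c["R"]);t=np.array(c["t"])
        _c[name]=K,R,t
    K,R,t=_c[name]
    d=np.linalg.solve(K,[u,v,1.0])
    if depth is not None: return R.T@(d*depth-t)
    o=-R.T@t; w=R.T@d; return o+w*(z-o[2])/w[2]
E
python3 - <<'E'
from h import *
s=env.state();print(s["time_s"],s["ee_pos"],s["ee_rot"],s["qpos"],s["force"])
p,dw=optics.grab_frame("wrist");cv2.imwrite("pics/w0.png",p[:,:,::-1])
M=optics.camera_info("wrist")["mount"];print(np.round(M,3))
P=np.array([back("wrist",u,v,depth=dw[v,u]) for v in range(0,420,2) for u in range(0,560,2) if dw[v,u]>0])
q=P[(P[:,2]>88)&(P[:,2]<110)&(np.hypot(P[:,0]-667,P[:,1]-124)<45)];print(len(q),np.median(q,0),q.min(0),q.max(0),(q.min(0)+q.max(0))/2)
d=np.load("top.npy");P=np.array([back("top",u,v,depth=d[v,u]) for v in range(240,310) for u in range(210,280) if d[v,u]>0])
q=P[(P[:,2]>9)&(P[:,2]<20)];print("dish",len(q),(q.min(0)+q.max(0))/2,q.min(0),q.max(0))
E
```

```text
2.7 [667.24949179 123.86118059 245.23676285] [-1.79946275e+02 -5.30997674e-02  1.20048010e+02] [ 9.52985266e+00  2.71584662e+01  7.12566426e+01  3.12312536e-02
  8.16538205e+01 -2.05227339e+01] [-0.39955386 -0.00474798 -0.00878172]
[[-0.00000e+00 -9.59000e-01 -2.82000e-01  8.01210e+01]
 [ 1.00000e+00 -0.00000e+00 -1.00000e-03  3.98000e-01]
 [ 1.00000e-03 -2.82000e-01  9.59000e-01 -1.70218e+02]
 [ 0.00000e+00  0.00000e+00  0.00000e+00  1.00000e+00]]
455 [666.77470072 127.11215381  96.66369472] [642.89693494 101.22676814  88.23125618] [692.22220809 151.35390256  99.04323384] [667.55957151 126.29033535  93.63724501]
dish 147 [439.36542571 212.55683985  14.46880121] [365.09975036 153.78005146   9.0033166 ] [513.63110106 271.33362824  19.93428583]
```

View pics/w0.png

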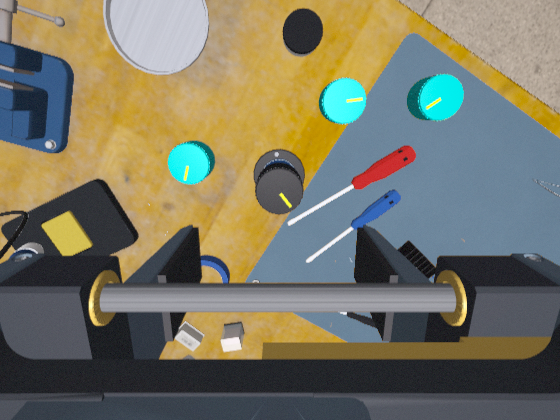

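The wrist view shows the cap's top at (279,188), between the open fingers once lowered, with nothing in the way. Descending to grip high on the knurl.

send_rows(
  targets=[
    [[0,0,0,0,0.0035,-0.15,-1],[0,0,0,0,0.0035,-0.15,-1],[0,0,0,0,0,-0.15,-1],[0,0,0,0,0,-0.15,-1],[0,0,0,0,0,-0.15,-1],[0,0,0,0,0,-0.1,-1],[0,0,0,0,0,-0.04,-1],[0,0,0,0,0,0,-1],[0,0,0,0,0,0,-1]],
  ],
)

```text
time_s: 3.65
ee_pos: [667.5, 126.7, 69.4]
ee_rot: [179.9, 0.0, 120.2]
force: [0.5, -0.1, 0.8]
gripper_width: 91.2
gripper_force: 0.0
```

send_rows(
  targets=[
    [[0,0,0,0,0,0,0],[0,0,0,0,0,0,0],[0,0,0,0,0,0,0],[0,0,0,0,0,0,0],[0,0,0,0,0,0,0],[0,0,0,0,0,0,0],[0,0,0,0,0,0,0]],
  ],
  grip_force=5,
)

```text
time_s: 4.35
ee_pos: [667.2, 125.9, 68.1]
ee_rot: [180.0, 0.0, 120.1]
force: [0.4, 0.1, 1.4]
gripper_width: 50.4
gripper_force: 5.0
```

send_rows(
  targets=[
    [[0,0,0,0,0,0,-0.6],[0,0,0,0,0,0,-0.6],[0,0,-0.1,0,0,0,-0.6],[0,0,-0.1,0,0,0,-0.6],[0,0,-0.1,0,0,0,-0.6],[0,0,-0.1,0,0,0,-0.6],[0,0,-0.1,0,0,0,-0.6],[0,0,-0.1,0,0,0,-0.6],[0,0,-0.1,0,0,0,-0.6],[0,0,-0.1,0,0,0,-0.6],[0,0,-0.1,0,0,0,-0.6],[0,0,-0.1,0,0,0,-0.6]],
  ],
)

```text
time_s: 5.55
ee_pos: [666.9, 125.9, 67.9]
ee_rot: [180.0, 0.0, 33.8]
force: [-0.3, 0.7, -0.1]
gripper_width: 73.6
gripper_force: 0.0
```

send_rows(
  targets=[
    [[0,0,0,0,0,0,0],[0,0,0,0,0,0,0],[0,0,0,0,0,0,0],[0,0,0,0,0,0,0],[0,0,0,0,0,0,0],[0,0,0,0,0,0,0]],
  ],
  grip_force=5,
)

```text
time_s: 6.15
ee_pos: [667.8, 125.2, 68.1]
ee_rot: [179.9, -0.0, 34.2]
force: [3.9, -3.8, -1.0]
gripper_width: 49.9
gripper_force: 5.0
```

send_rows(
  targets=[
    [[0,0,0,0.003,-0.004,0,0],[0,0,0,0,0,0,0],[0,0,0,0,0,0,0]],
  ],
)

```text
time_s: 6.45
ee_pos: [667.8, 125.2, 68.1]
ee_rot: [180.0, -0.0, 34.2]
force: [2.7, -2.2, 0.6]
gripper_width: 49.7
gripper_force: 5.0
```

send_rows(
  targets=[
    [[0,0,0,0.004,-0.006,0,0],[0,0,0,0,0,0,0],[0,0,0,0,0,0,0]],
  ],
)

```text
time_s: 6.75
ee_pos: [667.8, 125.1, 68.1]
ee_rot: [-179.9, -0.0, 34.2]
force: [-1.8, 3.6, 2.6]
gripper_width: 49.8
gripper_force: 5.0
```

send_rows(
  targets=[
    [[0,0,0,-0.002,0.0035,0,0.2],[0,0,0,0,0,0,0.2],[0,0,0,0,0,0,0.2],[0,0,0,0,0,0,0.2]],
  ],
  grip_force=20,
)

```text
time_s: 7.15
ee_pos: [667.8, 125.1, 68.0]
ee_rot: [-180.0, -0.0, 34.2]
force: [-0.8, 4.5, 1.8]
gripper_width: 49.6
gripper_force: 20.0
```

send_rows(
  targets=[
    [[0,0,0.045,0,0,0.001,0.2],[0,0,0.045,0,0,0.001,0.2],[0,0,0,0,0,0,0.2]],
  ],
)

```text
time_s: 7.45
ee_pos: [667.9, 123.8, 68.3]
ee_rot: [180.0, 0.1, 42.3]
force: [-1.3, 0.3, 1.2]
gripper_width: 49.5
gripper_force: 20.0
```

send_rows(
  targets=[
    [[0,0,0.045,0,0,0.001,0.2],[0,0,0.045,0,0,0.001,0.2],[0,0,0.045,0,0,0.001,0.2],[0,0,0.045,0,0,0.001,0.2],[0,0,0,0,0,0,0.2]],
  ],
)

```text
time_s: 7.95
ee_pos: [668.2, 123.5, 69.0]
ee_rot: [179.9, 0.1, 58.4]
force: [0.1, -1.2, -0.2]
gripper_width: 49.7
gripper_force: 20.0
```

send_rows(
  targets=[
    [[0,0,0.045,0,0,0.0005,0.2],[0,0,0.045,0,0,0.0005,0.2],[0,0,0.045,0,0,0.0005,0.2],[0,0,0.045,0,0,0.0005,0.2],[0,0,0,0,0,0,0.2]],
  ],
)

```text
time_s: 8.45
ee_pos: [668.1, 123.9, 69.3]
ee_rot: [180.0, 0.1, 74.6]
force: [0.4, -1.8, 0.1]
gripper_width: 49.6
gripper_force: 20.0
```

send_rows(
  targets=[
    [[0,0,0.045,0,-0.001,0.001,0.2],[0,0,0.045,0,0,0.001,0.2],[0,0,0.045,0,0,0.001,0.2],[0,0,0.045,0,0,0.001,0.2],[0,0,0,0,0,0,0.2]],
  ],
)

```text
time_s: 8.95
ee_pos: [667.9, 123.9, 69.7]
ee_rot: [-180.0, 0.0, 90.7]
force: [0.5, -1.2, -3.2]
gripper_width: 49.4
gripper_force: 20.0
```

send_rows(
  targets=[
    [[0,0,0.045,0,0,0,0.2],[0,0,0.045,0,0,0,0.2],[0,0,0.045,0,0,0,0.2],[0,0,0.045,0,0,0.0005,0.2],[0,0,0,0,0,0,0.2]],
  ],
)

```text
time_s: 9.45
ee_pos: [667.7, 124.1, 70.0]
ee_rot: [-179.9, 0.0, 106.9]
force: [0.8, -0.5, -1.7]
gripper_width: 49.6
gripper_force: 20.0
```

send_rows(
  targets=[
    [[0,0,0.045,0,0,0.0005,0.2],[0,0,0.045,0,0,0,0.2],[0,0,0.045,0,0,0.0005,0.2],[0,0,0.045,0,0,0.0005,0.2],[0,0,0,0,0,0,0.2]],
  ],
)

```text
time_s: 9.95
ee_pos: [667.5, 124.5, 70.6]
ee_rot: [-179.9, -0.0, 123.1]
force: [-1.4, -0.1, -0.8]
gripper_width: 49.6
gripper_force: 20.0
```

send_rows(
  targets=[
    [[0,0,0.045,0,0,0.001,0.2],[0,0,0.045,0,0,0.001,0.2],[0,0,0.045,0,0,0.001,0.2],[0,0,0.045,0,0,0.001,0.2],[0,0,0,0,0,0,0.2]],
  ],
)

```text
time_s: 10.45
ee_pos: [667.5, 124.5, 71.6]
ee_rot: [-180.0, -0.0, 139.3]
force: [-2.4, -0.1, -0.1]
gripper_width: 49.9
gripper_force: 20.0
```

send_rows(
  targets=[
    [[0,0,0.045,-0.001,0,0.0015,0.2],[0,0,0.045,-0.001,0,0.0015,0.2],[0,0,0.045,0,0,0.0015,0.2],[0,0,0.045,0,0,0.0015,0.2],[0,0,0,0,0,0,0.2]],
  ],
)

```text
time_s: 10.95
ee_pos: [667.5, 124.3, 72.8]
ee_rot: [-180.0, -0.0, 155.5]
force: [-0.9, -0.0, 0.2]
gripper_width: 49.6
gripper_force: 20.0
```

send_rows(
  targets=[
    [[0,0,0.045,0,0,0.0015,0.2],[0,0,0.045,0,0,0.0015,0.2],[0,0,0.045,0,0,0.002,0.2],[0,0,0.045,0,0,0.002,0.2],[0,0,0,0,0,0,0.2]],
  ],
)

```text
time_s: 11.45
ee_pos: [667.9, 124.3, 74.4]
ee_rot: [180.0, 0.0, 171.7]
force: [-1.1, -0.9, 0.9]
gripper_width: 49.8
gripper_force: 20.0
```

send_rows(
  targets=[
    [[0,0,0.045,0,0,0.002,0.2],[0,0,0.045,0,0,0.002,0.2],[0,0,0.045,0,0,0.002,0.2],[0,0,0.045,0,0,0.002,0.2],[0,0,0,0,0,0,0.2]],
  ],
)

```text
time_s: 11.95
ee_pos: [668.0, 124.4, 75.9]
ee_rot: [-180.0, 0.0, -172.1]
force: [-1.0, -1.1, 1.2]
gripper_width: 49.7
gripper_force: 20.0
```

Turned about 154°, with the underside at about 67 mm. It is still safe on the thread, so I'll regrasp here.

send_rows(
  targets=[
    [[0,0,0,0,0,0,-0.6],[0,0,0,0,0,0,-0.6],[0,0,-0.09,0,0,0,-0.6],[0,0,-0.09,0,0,0,-0.6],[0,0,-0.09,0,0,0,-0.6],[0,0,-0.09,0,0,0,-0.6],[0,0,-0.09,0,0,0,-0.6],[0,0,-0.09,0,0,0,-0.6],[0,0,-0.09,0,0,0,-0.6],[0,0,-0.09,0,0,0,-0.6],[0,0,-0.09,0,0,0,-0.6],[0,0,-0.09,0,0,0,-0.6]],
  ],
)

```text
time_s: 13.15
ee_pos: [667.8, 124.5, 75.8]
ee_rot: [180.0, -0.0, 106.6]
force: [1.1, 0.0, 0.4]
gripper_width: 72.9
gripper_force: 0.0
```

send_rows(
  targets=[
    [[0,0,-0.09,0,0,0,-0.6],[0,0,-0.09,0,0,0,-0.6],[0,0,-0.09,0,0,0,-0.6],[0,0,-0.09,0,0,0,-0.6],[0,0,-0.09,0,0,0,-0.6],[0,0,-0.09,0,0,0,-0.6],[0,0,-0.09,0,0,0,-0.6],[0,0,-0.09,0,0,0,-0.6],[0,0,-0.09,0,0,0,-0.6],[0,0,-0.09,0,0,0,-0.6],[0,0,-0.09,0,0,0,-0.6],[0,0,-0.09,0,0,0,-0.6]],
  ],
)

```text
time_s: 14.35
ee_pos: [667.8, 124.5, 75.8]
ee_rot: [-180.0, -0.0, 9.4]
force: [-0.5, -0.0, 0.6]
gripper_width: 72.7
gripper_force: 0.0
```

send_rows(
  targets=[
    [[0,0,-0.09,0,0,0,-0.6],[0,0,-0.09,0,0,0,-0.6],[0,0,0,0,0,0,-0.6],[0,0,0,0,0,0,-0.6]],
  ],
)

```text
time_s: 14.75
ee_pos: [667.7, 124.5, 75.8]
ee_rot: [-180.0, -0.0, -6.2]
force: [0.3, 0.3, 0.0]
gripper_width: 73.1
gripper_force: 0.0
```

send_rows(
  targets=[
    [[0,0,0,0,0,0,0],[0,0,0,0,0,0,0],[0,0,0,0,0,0,0],[0,0,0,0,0,0,0],[0,0,0,0,0,0,0]],
  ],
  grip_force=5,
)

```text
time_s: 15.25
ee_pos: [667.6, 124.5, 75.8]
ee_rot: [180.0, 0.0, -6.3]
force: [-0.7, 0.4, -0.0]
gripper_width: 50.1
gripper_force: 5.0
```

send_rows(
  targets=[
    [[0,0,0,0,0,0,0.2],[0,0,0,0,0,0,0.2],[0,0,0.045,0,0,0.001,0.2],[0,0,0.045,0,0,0.0015,0.2],[0,0,0.045,0,0,0.0015,0.2],[0,0,0,0,0,0,0.2]],
  ],
  grip_force=20,
)

```text
time_s: 15.85
ee_pos: [667.8, 124.3, 76.8]
ee_rot: [180.0, -0.0, 5.8]
force: [-0.3, -0.0, 1.6]
gripper_width: 49.7
gripper_force: 20.0
```

send_rows(
  targets=[
    [[0,0,0.045,0,0,0.002,0.2],[0,0,0.045,0,0,0.0015,0.2],[0,0,0.045,0,0,0.0015,0.2],[0,0,0.045,0,0,0.0015,0.2],[0,0,0,0,0,0,0.2]],
  ],
)

```text
time_s: 16.35
ee_pos: [667.7, 124.3, 77.9]
ee_rot: [180.0, -0.0, 22.0]
force: [-0.2, 0.0, 0.7]
gripper_width: 49.5
gripper_force: 20.0
```

send_rows(
  targets=[
    [[0,0,0.045,0,0,0.001,0.2],[0,0,0.045,0,0,0.001,0.2],[0,0,0.045,0,0,0.001,0.2],[0,0,0.045,0,0,0.001,0.2],[0,0,0,0,0,0,0.2]],
  ],
)

```text
time_s: 16.85
ee_pos: [667.7, 124.3, 78.6]
ee_rot: [180.0, 0.0, 38.1]
force: [-1.2, -0.1, -0.3]
gripper_width: 49.5
gripper_force: 20.0
```

send_rows(
  targets=[
    [[0,0,0.045,0,0,0.0005,0.2],[0,0,0.045,0,0,0.0005,0.2],[0,0,0.045,0,0,0.0005,0.2],[0,0,0.045,0,0,0.0005,0.2],[0,0,0,0,0,0,0.2]],
  ],
)

```text
time_s: 17.35
ee_pos: [667.7, 124.3, 79.0]
ee_rot: [180.0, 0.0, 54.3]
force: [-0.3, -0.4, 0.8]
gripper_width: 49.5
gripper_force: 20.0
```

send_rows(
  targets=[
    [[0,0,0.045,0,0,0.0005,0.2],[0,0,0.045,0,0,0.0005,0.2],[0,0,0.045,0,0,0.001,0.2],[0,0,0.045,0,0,0.0005,0.2],[0,0,0,0,0,0,0.2]],
  ],
)

```text
time_s: 17.85
ee_pos: [667.6, 124.4, 79.3]
ee_rot: [-180.0, 0.0, 70.5]
force: [0.8, -1.9, -0.7]
gripper_width: 49.8
gripper_force: 20.0
```

send_rows(
  targets=[
    [[0,0,0.045,0,0,0.0005,0.2],[0,0,0.045,0,0,0.0005,0.2],[0,0,0.045,0,0,0.0005,0.2],[0,0,0.045,0,0,0.0005,0.2],[0,0,0,0,0,0,0.2]],
  ],
)

```text
time_s: 18.35
ee_pos: [667.5, 124.1, 79.6]
ee_rot: [-180.0, 0.0, 86.6]
force: [0.4, -0.6, -2.4]
gripper_width: 49.8
gripper_force: 20.0
```

send_rows(
  targets=[
    [[0,0,0.045,0,0,0,0.2],[0,0,0.045,0,0,0,0.2],[0,0,0.045,0,0,0.0005,0.2],[0,0,0.045,0,0,0.0005,0.2],[0,0,0,0,0,0,0.2]],
  ],
)

```text
time_s: 18.85
ee_pos: [667.7, 124.0, 80.1]
ee_rot: [-180.0, 0.0, 102.8]
force: [-0.2, -0.9, -0.8]
gripper_width: 49.2
gripper_force: 20.0
```

send_rows(
  targets=[
    [[0,0,0.045,0,0,0.001,0.2],[0,0,0.045,0,0,0.001,0.2],[0,0,0.045,0,0,0.001,0.2],[0,0,0.045,0,0,0.001,0.2],[0,0,0,0,0,0,0.2]],
  ],
)

```text
time_s: 19.35
ee_pos: [667.9, 124.0, 81.0]
ee_rot: [180.0, 0.1, 119.0]
force: [1.2, -2.5, -1.3]
gripper_width: 49.3
gripper_force: 20.0
```

send_rows(
  targets=[
    [[0,0,0.045,0,-0.001,0.001,0.2],[0,0,0.045,0,-0.001,0.0015,0.2],[0,0,0.045,0,0,0.0015,0.2],[0,0,0.045,0,0,0.0015,0.2],[0,0,0,0,0,0,0.2]],
  ],
)

```text
time_s: 19.85
ee_pos: [668.1, 123.9, 82.2]
ee_rot: [180.0, 0.0, 135.2]
force: [1.3, -1.7, -1.6]
gripper_width: 49.7
gripper_force: 20.0
```

send_rows(
  targets=[
    [[0,0,0.045,0,-0.001,0.0015,0.2],[0,0,0.045,0.001,0,0.0015,0.2],[0,0,0.045,0,0,0.0015,0.2],[0,0,0.045,0,0,0.002,0.2],[0,0,0,0,0,0,0.2]],
  ],
)

```text
time_s: 20.35
ee_pos: [668.2, 124.0, 83.6]
ee_rot: [180.0, 0.0, 151.4]
force: [1.5, -1.5, -0.3]
gripper_width: 49.9
gripper_force: 20.0
```

send_rows(
  targets=[
    [[0,0,0.045,0,0,0.002,0.2],[0,0,0.045,0,0,0.002,0.2],[0,0,0,0,0,0,0.2]],
  ],
  grip_force=24,
)

```text
time_s: 20.65
ee_pos: [668.2, 123.9, 84.3]
ee_rot: [180.0, 0.0, 159.5]
force: [1.2, -1.4, -1.4]
gripper_width: 49.7
gripper_force: 24.0
```

send_rows(
  targets=[
    [[0,0,0.045,0,0,0.0015,0.2],[0,0,0.045,0,0,0.002,0.2],[0,0,0,0,0,0,0.2]],
  ],
)

```text
time_s: 20.95
ee_pos: [668.2, 124.1, 85.1]
ee_rot: [180.0, 0.0, 167.6]
force: [1.2, -0.9, -0.1]
gripper_width: 49.4
gripper_force: 24.0
```

send_rows(
  targets=[
    [[0,0,0.045,0,0,0.002,0.2],[0,0,0.045,0,0,0.002,0.2],[0,0,0,0,0,0,0.2]],
  ],
)

```text
time_s: 21.25
ee_pos: [668.3, 124.2, 86.0]
ee_rot: [180.0, 0.1, 175.7]
force: [1.4, -1.2, 0.4]
gripper_width: 49.9
gripper_force: 24.0
```

send_rows(
  targets=[
    [[0,0,0.045,0,0,0.002,0.2],[0,0,0.045,0,0,0.002,0.2],[0,0,0,0,0,0,0.2]],
  ],
)

```text
time_s: 21.55
ee_pos: [668.1, 124.2, 87.3]
ee_rot: [180.0, 0.1, -176.2]
force: [-0.2, -0.5, 2.5]
gripper_width: 50.0
gripper_force: 24.0
```

send_rows(
  targets=[
    [[0,0,0.045,0,0,0.002,0.2],[0,0,0.045,0,0,0.002,0.2],[0,0,0,0,0,0,0.2]],
  ],
)

```text
time_s: 21.85
ee_pos: [668.0, 124.2, 87.9]
ee_rot: [180.0, 0.1, -168.1]
force: [1.0, 0.2, 3.0]
gripper_width: 49.8
gripper_force: 24.0
```

Force is a steady +3 N, which is the spring, so the cap looks free. I'll lift a little to confirm.

send_rows(
  targets=[
    [[0,0,0,0,0,0.003,0.2],[0,0,0,0,0,0.002,0.2],[0,0,0,0,0,0,0.2]],
  ],
)

```text
time_s: 22.15
ee_pos: [668.0, 124.1, 88.5]
ee_rot: [180.0, 0.0, -167.9]
force: [0.5, 0.9, 3.3]
gripper_width: 49.1
gripper_force: 24.0
```

send_rows(
  targets=[
    [[0,0,0,0,0,0.01,0.2],[0,0,0,0,0,0.01,0.2],[0,0,0,0,0,0.01,0.2],[0,0,0,0,0,0.01,0.2],[0,0,0,0,0,0.01,0.2],[0,0,0,0,0,0,0.2]],
  ],
)

```text
time_s: 22.75
ee_pos: [667.5, 123.6, 98.1]
ee_rot: [-180.0, -0.0, -167.9]
force: [0.2, 0.1, -0.3]
gripper_width: 49.6
gripper_force: 24.0
```

Free. Lifting clear, then measuring the dish.

send_rows(
  targets=[
    [[0,0,0,0,0,0.03,0.2],[0,0,0,0,0,0.06,0.2],[0,0,0,0,0,0.08,0.2],[0,0,0,0,0,0.08,0.2],[0,0,0,0,0,0.08,0.2],[0,0,0,0,0,0.08,0.2],[0,0,0,0,0,0.05,0.2],[0,0,0,0,0,0.02,0.2],[0,0,0,0,0,0,0.2]],
  ],
)

```text
time_s: 23.65
ee_pos: [668.0, 123.8, 195.0]
ee_rot: [180.0, 0.1, -167.9]
force: [-0.5, 0.3, -0.8]
gripper_width: 49.6
gripper_force: 24.0
```

```bash
python3 - <<'E'
from h import *
for n in("top","side"):
    p,d=optics.grab_frame(n)
    for r in optics.silhouettes(n,"parts_dish")[:1]:
        v,u=np.nonzero(r["mask"]);X=np.array([back(n,a,b,z=10) for a,b in zip(u,v)])
        print(n,r["conf"],len(u),X.mean(0),X.min(0),X.max(0),(X.min(0)+X.max(0))/2)
cv2.imwrite("pics/s1.png",p[:,:,::-1])
s=env.state();print(s["ee_pos"],s["ee_rot"],s["force"],s["qpos"])
E
```

```text
top 0.69 1228 [451.55157226 225.53608074  10.        ] [397.42274    169.79299403  10.        ] [516.18260802 271.49715772  10.        ] [456.80267401 220.64507587  10.        ]
side 0.81 2634 [455.57840229 215.01384167  10.        ] [398.81420369 151.57336519  10.        ] [517.65075571 274.80885597  10.        ] [458.2324797  213.19111058  10.        ]
[667.37539848 123.72481123 193.26717399] [ 1.79989771e+02 -1.07291970e-01 -1.67869949e+02] [ 0.44598867 -0.1442359  -0.21208305] [ 9.52937558e+00  2.85334173e+01  7.63251943e+01  5.53292743e-03
  7.52490341e+01 -9.26020798e+01]
```

View pics/s1.png

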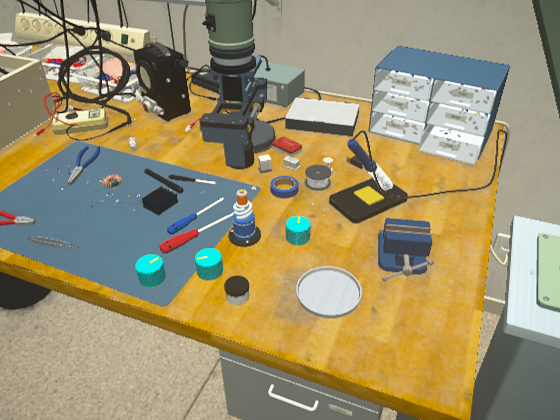

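The cap is in the gripper at (238,157), the orange cell is standing out of the neck at (241,198), and the dish is at (329,291). Moving over the dish.

send_rows(
  targets=[
    [[0,0,0,-0.08,0.034,0,0.2],[0,0,0,-0.15,0.064,0,0.2],[0,0,0,-0.16,0.068,0,0.2],[0,0,0,-0.16,0.068,0,0.2],[0,0,0,-0.16,0.068,0,0.2],[0,0,0,-0.16,0.068,0,0.2],[0,0,0,-0.12,0.051,0,0.2],[0,0,0,-0.06,0.026,0,0.2],[0,0,0,0,0,0,0.2],[0,0,0,0,0,0,0.2]],
  ],
)

```text
time_s: 24.85
ee_pos: [458.8, 213.2, 194.3]
ee_rot: [-180.0, 0.1, -167.9]
force: [-0.6, 0.3, -0.4]
gripper_width: 49.9
gripper_force: 24.0
```

```bash
python3 - <<'E'
from h import *
s=env.state();print(s["ee_pos"],s["ee_rot"],s["force"])
p,d=optics.grab_frame("wrist");cv2.imwrite("pics/w1.png",p[:,:,::-1])
for r in optics.silhouettes("wrist","parts_dish")[:2]:
    v,u=np.nonzero(r["mask"]);X=np.array([back("wrist",a,b,z=10) for a,b in zip(u[::5],v[::5])])
    print(r["conf"],len(u),X.mean(0),X.min(0),X.max(0))
E
```

```text
[458.82236162 213.16091233 194.29734846] [-1.79983844e+02  6.04129458e-02 -1.67854876e+02] [-0.63988165  0.27661966 -0.42187841]
0.61 7340 [447.76074874 209.57716752  10.        ] [396.73230606 152.45466583  10.        ] [508.22027747 270.39062636  10.        ]
```

View pics/w1.png

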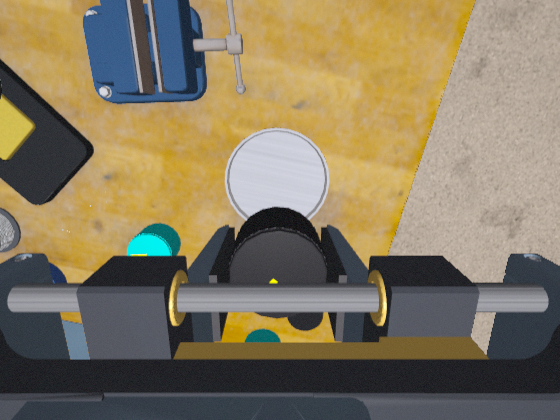

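The wrist view shows the dish at (277,178), nearly centred below the cap. Descending.

send_rows(
  targets=[
    [[0,0,0,-0.005,-0.005,-0.08,0.2],[0,0,0,-0.004,-0.005,-0.14,0.2],[0,0,0,0,0,-0.16,0.2],[0,0,0,0,0,-0.16,0.2],[0,0,0,0,0,-0.14,0.2],[0,0,0,0,0,-0.08,0.2],[0,0,0,0,0,-0.04,0.2],[0,0,0,0,0,-0.02,0.2],[0,0,0,0,0,0,0.2],[0,0,0,0,0,0,0.2]],
  ],
)

```text
time_s: 25.95
ee_pos: [456.9, 211.4, 31.0]
ee_rot: [180.0, 0.1, -167.9]
force: [-0.0, -0.1, -0.6]
gripper_width: 49.5
gripper_force: 24.0
```

send_rows(
  targets=[
    [[0,0,0,0,0,-0.02,0.2],[0,0,0,0,0,-0.02,0.2],[0,0,0,0,0,-0.015,0.2],[0,0,0,0,0,-0.01,0.2],[0,0,0,0,0,0,0.2],[0,0,0,0,0,0,0.2]],
  ],
)

```text
time_s: 26.55
ee_pos: [456.0, 211.2, 17.2]
ee_rot: [180.0, -0.0, -167.9]
force: [0.3, 0.6, -0.4]
gripper_width: 49.6
gripper_force: 24.0
```

send_rows(
  targets=[
    [[0,0,0,0,0,-0.005,0.2],[0,0,0,0,0,-0.005,0.2],[0,0,0,0,0,0,0.2],[0,0,0,0,0,0,0.2]],
  ],
)

```text
time_s: 26.95
ee_pos: [456.0, 211.2, 15.3]
ee_rot: [180.0, -0.0, -167.9]
force: [0.0, 0.4, 0.8]
gripper_width: 49.7
gripper_force: 24.0
```

send_rows(
  targets=[
    [[0,0,0,0,0,-0.003,0.2],[0,0,0,0,0,-0.002,0.2],[0,0,0,0,0,0,0.2],[0,0,0,0,0,0,0.2]],
  ],
)

```text
time_s: 27.35
ee_pos: [456.1, 211.2, 14.3]
ee_rot: [180.0, 0.0, -167.9]
force: [0.3, -0.3, -0.1]
gripper_width: 49.5
gripper_force: 24.0
```

send_rows(
  targets=[
    [[0,0,0,0,0,-0.003,0.2],[0,0,0,0,0,-0.002,0.2],[0,0,0,0,0,0,0.2],[0,0,0,0,0,0,0.2]],
  ],
)

```text
time_s: 27.75
ee_pos: [456.0, 211.2, 13.2]
ee_rot: [180.0, -0.0, -167.9]
force: [-0.9, -0.3, 0.5]
gripper_width: 49.8
gripper_force: 24.0
```

send_rows(
  targets=[
    [[0,0,0,0,0,-0.003,0.2],[0,0,0,0,0,-0.002,0.2],[0,0,0,0,0,0,0.2],[0,0,0,0,0,0,0.2]],
  ],
)

```text
time_s: 28.15
ee_pos: [456.1, 211.2, 12.8]
ee_rot: [180.0, 0.0, -167.9]
force: [-1.8, -0.4, 6.2]
gripper_width: 49.7
gripper_force: 24.0
```

Contact. Easing off slightly, then opening just enough to clear the knurl.

send_rows(
  targets=[
    [[0,0,0,0,0,0.002,0.2],[0,0,0,0,0,0.001,0.2],[0,0,0,0,0,0,0.2],[0,0,0,0,0,0,-0.2],[0,0,0,0,0,0,-0.4],[0,0,0,0,0,0,-0.4],[0,0,0,0,0,0,-0.4],[0,0,0,0,0,0,-0.4]],
  ],
)

```text
time_s: 28.95
ee_pos: [456.0, 211.2, 12.8]
ee_rot: [180.0, -0.0, -167.9]
force: [1.5, -0.4, 1.3]
gripper_width: 64.0
gripper_force: 0.0
```

send_rows(
  targets=[
    [[0,0,0,0,0,0.02,-0.4],[0,0,0,0,0,0.05,-0.4],[0,0,0,0,0,0.1,-0.4],[0,0,0,0,0,0.15,-0.4],[0,0,0,0,0,0.2,-0.4],[0,0,0,-0.1,0,0.2,-0.4],[0,0,0,-0.1,0,0.1,-0.4],[0,0,0,0,0,0,-0.4],[0,0,0,0,0,0,-0.4]],
  ],
)

```text
time_s: 29.85
ee_pos: [416.2, 211.3, 177.5]
ee_rot: [180.0, 0.1, -167.8]
force: [0.9, 0.7, -1.0]
gripper_width: 63.5
gripper_force: 0.0
```

```bash
python3 - <<'E'
from h import *
p,d=optics.grab_frame("side");cv2.imwrite("pics/s2.png",p[:,:,::-1])
s=env.state();print(s["time_s"],s["ee_pos"],s["force"],s["qpos"])
E
```

```text
29.9 [416.1257572  211.05127924 176.5349916 ] [-0.16314228  0.68716307 -0.34064563] [ 2.54868367e+01  1.02746710e+01  1.06510056e+02 -9.14232731e-03
  6.32176168e+01 -7.66476564e+01]
```

View pics/s2.png

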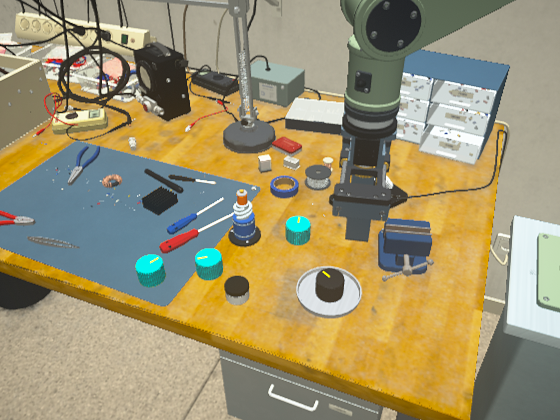

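The cap stands flat, mouth down, in the dish at (330,285). The bystanders are where they were and the gripper is clear.

```bash
python3 -c "
from workcell import env
print(env.job_done())"
```

```text
the job is handed in; nothing more can be done
None
```

The black cap is unscrewed and held through release, and it now sits mouth down in the steel dish; nothing else looks moved in the last picture, and the job was handed in at about 30 s.

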